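# Clear the card-making desk: sort pens, glue and tape into their holders

### The arm

A 6-joint arm with a two-finger parallel gripper is mounted at the origin on the work surface. World frame = base frame: x ahead of the robot, y to its left, z up, the work surface at z = 0. Lengths are in mm, angles in rad, forces in N, time in s.
With the tool pointing down it reaches from about 350 to 975 mm from the base axis. Payload 7.1 kg.
Tool frame: the origin (TCP) lies at the very end of the fingers, on their centre line; the grasp point (between the pads) lies 19 mm behind it (ctrl.pinch_z is the z of the grasp point in the tool frame, in mm); z points along the fingers, y is the direction in which the jaws open and shut (so a half turn about z gives the same grasp; the last joint's range is limited). The gripper opens to 88 mm and grips with 3 to 60 N. Pads are 20 mm wide; open, the fingers measure 115 mm over their backs; the gripper's body (75 mm by 178 mm) begins 61 mm behind the grasp point.
Start: joints at [-1.267, 0.423, 1.63, -0, 1.089, -0.019], TCP at [198.282, -592.696, 222.675] pointing down, gripper open.
Joint ranges: [-3, 3], [-0.9, 2.11], [0.09, 2.58], [-1.31, 4.45], [0.11, 2.69], [-2.54, 2.54]. Speed limits (rad/s): [2.39, 2.39, 3.01, 3.14, 3.14, 3.14].

### API

Orientations are given as a rotation vector (axis times angle).
In Python, from workcell import get_obs, optics, ctrl gives the robot as it stands.
- The arm moves only by the shell command python3 -m jog 'ROWS'. ROWS is a JSON object of lists of equal length, an entry for each row: "delta_rot": the turn, a rotation vector about the tool's x, y, z in rad, a list of three; "translation": the shift along the tool's x, y, z in mm, a list of three; "hand": the opening, from -1 (shut) to 1 (fully open). In form: {"delta_rot": [[rx, ry, rz], ...], "translation": [[x, y, z], ...], "hand": [hand, ...]}. A call has 1 to 5 rows; each row is the pose to reach, as a shift and turn from the pose commanded when the call began, along the tool's axes at that moment; what a row does not reach only later rows make up. A row lasts 1/10 s, in which the tool goes at most 50 mm and 8.59 degrees, less where a joint would pass 70% of its speed; a pose out of reach is approached as far as the arm can. A call with a gripper value outside its range is refused whole. The fingers move at their own pace and stop on an object; the grip force is fixed at half the most. Time passes only in rows, so rows that repeat a pose let the fingers close. It gives the time, the measured TCP pose, the force and the opening at its end, in the units of the state.
- get_obs(): the state, without advancing time (a new reading comes with each control period).
- optics.get_image(name): name is "scene" or "top"; returns the picture (420x560x3 uint8, red, green, blue); there is no depth.
- optics.calibration(name): a dict with "intrinsics" (3x3 intrinsics, pixels), "cam_to_world" (4x4, takes a point from camera to world coordinates). Camera axes: x right, y up, looking along -z (the intrinsics and any distortion apply to the point x, -y, -z); pixel columns grow to the right and rows downward; lengths in mm; the calibration is good to about 2 mm. A picture is of the moment at which its call begins. calibration takes no time and is no camera call.
- ctrl.close_job(): hands the job in, once; it reports no verdict.
The state is a dict: "t": time; "qpos": joint angles; "qvel": joint speeds; "joint_torque": joint torques, N m; "ee_pos": TCP position; "orientation": TCP orientation; "ft_force": force on the tool from outside, world axes, zero at the start; "moment": the same for the moment, N m; "width": finger opening in mm.
Only numpy, scipy, OpenCV 4.12 (cv2) and the standard library are available. Lean on these libraries where they do the work, as an engineer would, in place of code of your own. Each camera call takes 0.05 s, during which the arm holds its last target. There are 200 camera calls.

### The job

Clear up the craft things on the desk: lay both marker pens flat in the long shallow tray, side by side and along its length, stand both glue sticks upright in the square tray, and put the tape roll over the pin of the spindle so that it lies flat on the base. Leave the bottle and the computer mouse where they are, and let go of everything at the end.

Things in the scene. Friction and masses are not known exactly. Their poses are not given: they have to be found in the camera images.
- marker_a_center (a point): Hexagonal marker pen lying on the desk, 130 mm long, 16 mm across its flats, grey barrel and black cap, about 20 g; it does not roll by itself. The point is its centre, 8 mm above what it lies on; x runs along the pen towards the cap. The two markers are alike and interchangeable.
- marker_b_center (a point): Hexagonal marker pen lying on the desk, 130 mm long, 16 mm across its flats, grey barrel and black cap, about 20 g; it does not roll by itself. The point is its centre, 8 mm above what it lies on; x runs along the pen towards the cap. The two markers are alike and interchangeable.
- glue_a_center (a point): Glue stick standing upright on its end: a cylinder of 28 mm diameter and 90 mm height, paper-white body, grey cap, about 35 g. The point is its centre, 45 mm above what it stands on; z points up to the cap. The two sticks are alike and interchangeable.
- glue_b_center (a point): Glue stick standing upright on its end: a cylinder of 28 mm diameter and 90 mm height, paper-white body, grey cap, about 35 g. The point is its centre, 45 mm above what it stands on; z points up to the cap. The two sticks are alike and interchangeable.
- tape_center (a point): Roll of brown paper tape lying flat: ring of 52 mm outer diameter, 33 mm hole, 19 mm high, about 30 g. The point is its centre, 9.5 mm above what it lies on; z is the axis of the hole.
- pen_tray: Long, very shallow dark steel tray, fixed to the desk: 104 mm along its x, 200 mm along its y, rim 12 mm above the desk; walls and floor 4 mm thick (inside 96 x 192 mm; floor 4 mm above the desk). Origin: centre of the underside, on the desk. Room for both markers side by side, each along the tray's length (y).
- square_tray: Square dark steel tray, fixed to the desk: 120 x 120 mm along its x and y, rim 30 mm above the desk; walls and floor 4 mm thick (inside 112 x 112 mm; floor 4 mm above the desk). Origin: centre of the underside, on the desk.
- spindle: Tape spindle, fixed to the desk: round dark steel base of 72 mm diameter, 8 mm thick, with an upright steel pin of 10 mm diameter in its middle that ends 45 mm above the desk. Origin: centre of the underside, on the desk, under the pin.
- bottle: Bystander: upright orange drink bottle with a white label and cap, 64 mm diameter, 190 mm tall, to one side of the work. Origin: centre of the underside.
- mouse: Bystander: black computer mouse, 108 x 60 x 34 mm, to one side of the work. Origin: centre of the underside.

How it is judged (in metres and radians):
At the end, for the whole second after the job is handed in: Markers flat on the pen tray's floor, inside it, within 0.4 rad of its length; glue sticks upright (0.12 rad) on the square tray's floor; tape on the spindle's base (4 mm), pin through its hole; all at rest; bottle and mouse within 30 mm of their start (x of marker_a_center in the frame of pen_tray between -0.041 and 0.041 m and y of marker_a_center in the frame of pen_tray between -0.032 and 0.032 m and z of each of marker_a_center, marker_b_center in the frame of pen_tray below 0.0145 m and angle between the x axis of each of marker_a_center, marker_b_center and the y axis of pen_tray, either way round below 0.4 rad and x of glue_a_center in the frame of square_tray between -0.044 and 0.044 m and y of glue_a_center in the frame of square_tray between -0.044 and 0.044 m and z of each of glue_a_center, glue_b_center in the frame of square_tray below 0.053 m and angle between each of glue_a_center, glue_b_center's own z axis and vertical below 0.12 rad and x of marker_b_center in the frame of pen_tray between -0.041 and 0.041 m and y of marker_b_center in the frame of pen_tray between -0.032 and 0.032 m and x of glue_b_center in the frame of square_tray between -0.044 and 0.044 m and y of glue_b_center in the frame of square_tray between -0.044 and 0.044 m and horizontal distance between tape_center and spindle below 0.0135 m and z of tape_center in the frame of spindle below 0.0215 m and linear speed of each of marker_a, marker_b, glue_a, glue_b, tape below 0.02 m/s and distance of each of mouse, bottle from where it was at the start of the episode below 0.03 m); the robot touches nothing.
It fails at once if the bottle is pushed by more than 30 mm or tipped (distance of bottle from where it was at the start of the episode above 0.03 m or angle between bottle's own z axis and vertical above 0.3 rad).
It fails at once if the mouse is pushed by more than 30 mm (distance of mouse from where it was at the start of the episode above 0.03 m).
It also fails if it takes over 125 s, if anything falls off the work surface, if the arm or the gripper's body presses on something with over 40 N, if the wrist force passes 120 N, or if a joint passes its speed limit or range.

## Working session

There is one attempt and no reset: what is moved stays moved. The work goes in short steps, Python scripts to look and compute and a shell command to move; the robot and the scene stay as the last step left them, time stands still between calls to the robot, and variables do not carry over. Pictures are saved under pics/ and viewed, about 12 in all and at most 16, crops included, and the job is handed in when it is done.

```bash
ls; mkdir -p pics
python3 - <<'E'
from workcell import get_obs, optics, ctrl
import cv2
print(get_obs(), ctrl.pinch_z)
for n in ("top","scene"):
    cv2.imwrite(f"pics/{n}0.png", optics.get_image(n)[:,:,::-1]); print(n, optics.calibration(n))
E
```

```text
pics
{'t': 0.0, 'qpos': array([-1.26699039e+00,  4.23839655e-01,  1.63071740e+00, -9.53671703e-06,
        1.08859500e+00, -1.89925879e-02]), 'qvel': array([ 2.20663843e-05,  1.34460908e-03, -5.20956964e-04,  1.71989467e-03,
       -6.33232446e-04, -6.90850485e-06]), 'joint_torque': array([ 2.85243717e-03, -5.44618714e+01, -2.73663676e+01,  6.43925881e-02,
        2.26260570e-02, -1.36269691e-04]), 'ee_pos': array([ 198.11801275, -592.16248592,  221.89167796]), 'orientation': array([-3.09923908e+00, -5.04611180e-01,  3.60603465e-04]), 'ft_force': array([ 0.54586371, -0.41863206,  0.21132584]), 'moment': array([0.03491685, 0.00119317, 0.01083948]), 'width': 87.95702231514426} -18.700000000000003
top {'intrinsics': array([[396.28790872,   0.        , 275.56391768],
       [  0.        , 396.28790872, 207.01278186],
       [  0.        ,   0.        ,   1.        ]]), 'cam_to_world': array([[-1.47025746e-02,  9.88811869e-01, -1.48441647e-01,
         3.64060332e+02],
       [-9.99887737e-01, -1.49685491e-02, -6.74709378e-04,
        -5.62294513e+00],
       [-2.88911673e-03,  1.48415063e-01,  9.88920938e-01,
         1.20675146e+03],
       [ 0.00000000e+00,  0.00000000e+00,  0.00000000e+00,
         1.00000000e+00]])}
scene {'intrinsics': array([[392.92191916,   0.        , 283.22313966],
       [  0.        , 392.92191916, 205.80666557],
       [  0.        ,   0.        ,   1.        ]]), 'cam_to_world': array([[ 8.82261876e-01, -3.26669851e-01,  3.38970192e-01,
         8.44992483e+02],
       [ 4.70514398e-01,  5.88696580e-01, -6.57307035e-01,
        -6.48409638e+02],
       [ 1.51717983e-02,  7.39407294e-01,  6.73087417e-01,
         7.11360977e+02],
       [ 0.00000000e+00,  0.00000000e+00,  0.00000000e+00,
         1.00000000e+00]])}
```

View pics/top0.png

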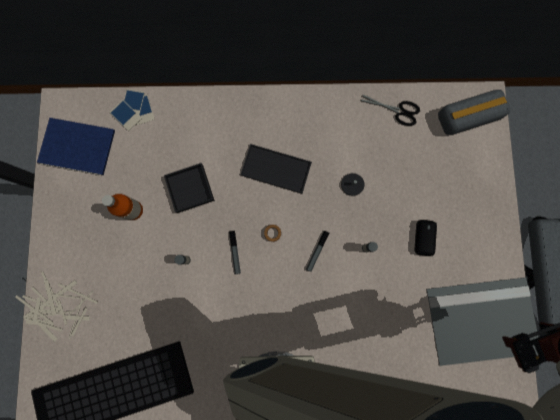

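View pics/scene0.png

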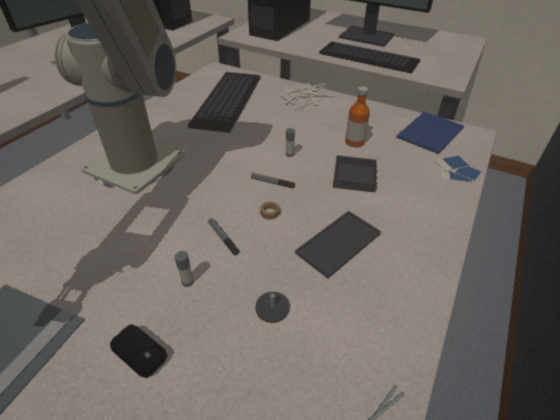

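The top view shows all of the items: square tray ~(189,188), pen tray (276,169), spindle (352,184), tape (271,233), markers (235,252) and (317,251), glue sticks (180,260) and (368,247), bottle (120,206) and mouse (426,238). I'll enlarge it to read pixels.

```bash
cat > h.py <<'E'
from workcell import get_obs, optics, ctrl
import numpy as np, cv2
def w2p(n,p):
    c=optics.calibration(n); M=np.linalg.inv(c["cam_to_world"]); q=M[:3,:3]@np.array(p,float)+M[:3,3]
    u=c["intrinsics"]@np.array([q[0],-q[1],-q[2]]); return u[:2]/u[2]
def p2w(n,u,v,z):
    c=optics.calibration(n); d=np.linalg.inv(c["intrinsics"])@[u,v,1]; T=c["cam_to_world"]
    d=T[:3,:3]@[d[0],-d[1],-d[2]]; o=T[:3,3]; return o+d*(z-o[2])/d[2]
def crop(img,name,u0,v0,w,h,s):
    c=cv2.resize(img[v0:v0+h,u0:u0+w,::-1],None,fx=s,fy=s,interpolation=cv2.INTER_CUBIC)
    c=cv2.convertScaleAbs(c,alpha=1.7)
    for k in range((u0+9)//10*10,u0+w,10):
        cv2.line(c,(int((k-u0)*s),0),(int((k-u0)*s),5 if k%50 else 14),(0,255,0),1)
    for k in range((v0+9)//10*10,v0+h,10):
        cv2.line(c,(0,int((k-v0)*s)),(5 if k%50 else 14,int((k-v0)*s)),(0,255,0),1)
    cv2.imwrite(f"pics/{name}.png",c)
def to_tool(dx,dy,dz):   # world shift -> tool axes now
    R,_=cv2.Rodrigues(np.array(get_obs()["orientation"])); return R.T@[dx,dy,dz]
E
python3 - <<'E'
from h import *
im=cv2.imread("pics/top0.png")[:,:,::-1]
crop(im,"c1",155,135,120,145,4); crop(im,"c2",255,135,130,145,4)
E
```

```text
(no output)
```

View pics/c1.png

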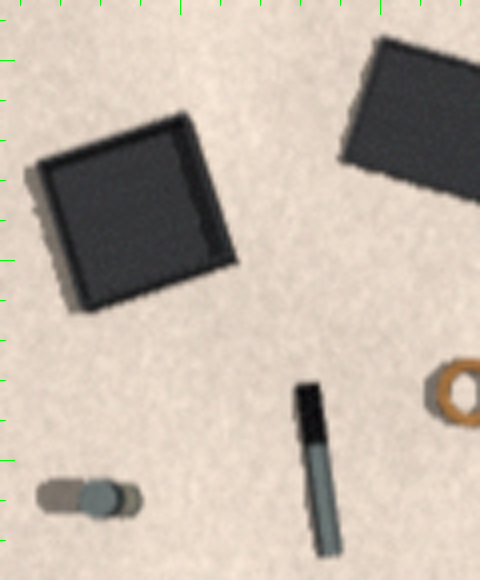

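View pics/c2.png

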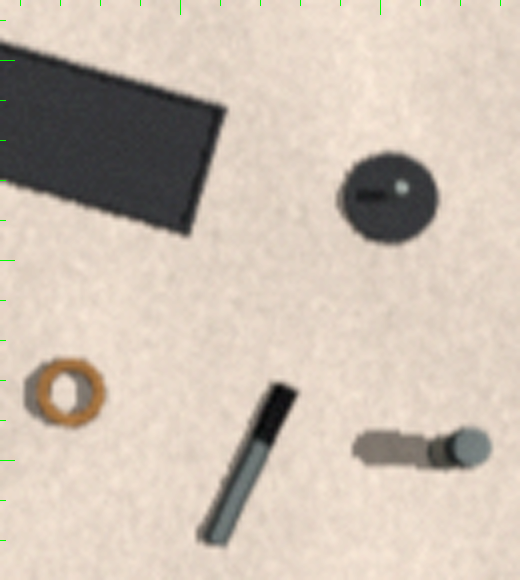

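Run:
```python
from h import *
def P(c,x,y,z): return p2w("top",(155 if c==1 else 255)+(x-1.5)/4,135+(y-1.5)/4,z)[:2]
np.set_printoptions(precision=1,suppress=True)
s=np.array([P(1,*q,30) for q in [(38,163),(185,113),(237,262),(88,310)]])
e=s-np.roll(s,1,0); print("square",s.mean(0),np.linalg.norm(e,axis=1),np.degrees(np.arctan2(e[:,1],e[:,0])))
s=np.array([P(1,382,38,12),P(2,225,107,12),P(2,189,235,12),P(1,341,160,12)])
e=s-np.roll(s,1,0); print("pen",s.mean(0),np.linalg.norm(e,axis=1),np.degrees(np.arctan2(e[:,1],e[:,0])))
for n,c,a,b in (("mL",1,(307,385),(330,554)),("mR",2,(285,388),(214,541))):
    a=P(c,*a,12);b=P(c,*b,12);d=a-b; print(n,(a+b)/2,np.linalg.norm(d),np.degrees(np.arctan2(d[1],d[0])))
print("gL",P(1,101,498,90),"gR",P(2,471,447,90),"tape",P(2,71,393,19),"spin",P(2,390,198,8),"pin",P(2,402,187,45))
print("tape dia",np.linalg.norm(P(2,37,393,12)-P(2,105,393,12)))
R,_=cv2.Rodrigues(get_obs()["orientation"]);print(R)
```

```text
square [604.5 256.7] [120.5 117.4 123.  116.8] [  19.7  -71.4 -160.7  107.3]
pen [664.7  -6.7] [102.2 197.  104.9 199.7] [ -18.3 -107.2  163.2   72. ]
mL [409.4 121.1] 127.4220135050588 7.8226016377144845
mR [ 409.3 -127.3] 126.62509547974064 -26.572593481486138
gL [388.4 264.9] gR [ 415.9 -274.8] tape [464.    5.9] spin [ 611.8 -241.9] pin [ 612.4 -244. ]
tape dia 51.32668925541601
[[ 0.9  0.3 -0. ]
 [ 0.3 -0.9  0. ]
 [ 0.  -0.  -1. ]]
```

```bash
cat >> h.py <<'E'
def plan(*wps, start=None):
    """wps: (x,y,z,psi_deg), tool down, psi = heading of tool x. Prints tool-axis shifts from each to the next."""
    if start is None:
        o=get_obs(); R,_=cv2.Rodrigues(o["orientation"]); start=(*o["ee_pos"],np.degrees(np.arctan2(R[1,0],R[0,0])))
        print("now",np.round(start,1),"t",round(o["t"],1),"w",round(o["width"],1),"tilt",np.round(R[:2,2],3),"q6 %.2f"%o["qpos"][5])
    a=np.array(start,float)
    for w in wps:
        b=np.array(w,float); n=max(1,int(np.ceil(max(np.linalg.norm(b[:3]-a[:3])/200,abs(b[3]-a[3])/34))))
        s=a
        for k in range(n):
            e=a+(b-a)*(k+1)/n; c,q=np.cos(np.radians(s[3])),np.sin(np.radians(s[3])); d=e-s
            print(w if k==0 else "   ..","T [%.1f,%.1f,%.1f] rz %.3f"%(c*d[0]+q*d[1],q*d[0]-c*d[1],-d[2],-np.radians(d[3]))); s=e
        a=b
E
python3 -c "
from h import *
print('bottle',p2w('top',125,210,95),'mouse',p2w('top',426,238,17))
plan((416,-275,140,18.5),(416,-275,22,18.5),(416,-275,160,18.5))"
```

```text
bottle [528.83629916 422.33155452  95.        ] mouse [ 441.91208614 -454.29410136   17.        ]
now [ 198.1 -592.2  222.    18.5] t 0.1 w 87.6 tilt [-0.     0.001] q6 -0.02
(416, -275, 140, 18.5) T [153.6,-115.9,41.0] rz -0.000
   .. T [153.6,-115.9,41.0] rz -0.000
(416, -275, 22, 18.5) T [0.0,0.0,118.0] rz -0.000
(416, -275, 160, 18.5) T [0.0,0.0,-138.0] rz -0.000
```

```bash
python3 -m jog '{"delta_rot":[[0,0,0],[0,0,0],[0,0,0],[0,0,0],[0,0,0]],"translation":[[38,-29,10],[77,-58,20],[115,-87,31],[154,-116,41],[154,-116,41]],"hand":[1,1,1,1,1]}'
python3 -m jog '{"delta_rot":[[0,0,0],[0,0,0],[0,0,0],[0,0,0],[0,0,0]],"translation":[[38,-29,10],[77,-58,20],[115,-87,31],[154,-116,41],[154,-116,41]],"hand":[1,1,1,1,1]}'
python3 - <<'E'
from h import *
plan((416,-275,22,18.5))
im=optics.get_image("scene"); crop(im,"s1",130,200,130,110,5)
E
```

```text
t: 0.6
ee_pos: [308.8, -428.5, 179.9]
orientation: [-3.095, -0.511, 0.002]
ft_force: [0.0, -0.6, 0.8]
width: 87.9
t: 1.1
ee_pos: [418.3, -271.0, 139.5]
orientation: [-3.097, -0.512, 0.002]
ft_force: [-0.3, -0.4, 0.0]
width: 88.0
now [ 418.3 -271.   139.5   18.8] t 1.1 w 88.0 tilt [-0.002  0.002] q6 0.64
(416, -275, 22, 18.5) T [-3.5,3.0,117.5] rz 0.005
```

View pics/s1.png

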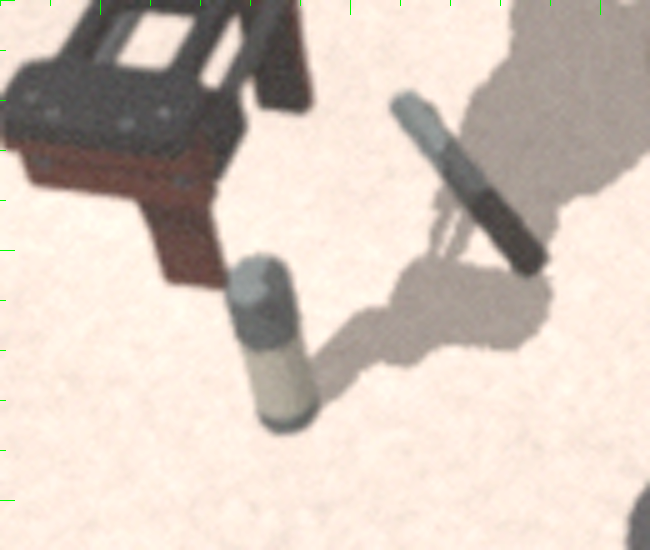

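The crop shows the right glue stick's cap top at about (182,254) px and its base centre at about (187,283). One finger hangs just beside it. I'll check the projection against this.

```bash
python3 -c "
from h import *
print(w2p('scene',(416,-275,90)),w2p('scene',(416,-275,0)))
for p in [(388,265,90),(464,6,19),(612,-243,8),(604.5,256.7,4),(664.7,-6.7,4)]: print(p,w2p('scene',p))"
```

```text
[180.16371531 254.11507982] [186.72552572 280.81630838]
(388, 265, 90) [288.9680611  129.61209325]
(464, 6, 19) [268.38083523 206.66097497]
(612, -243, 8) [270.99683347 304.31327013]
(604.5, 256.7, 4) [352.41333744 175.68095115]
(664.7, -6.7, 4) [337.36048509 241.18881066]
```

Both cameras agree to within a few mm. Descending, then gripping.

```bash
python3 -m jog '{"delta_rot":[[0,0,0],[0,0,0],[0,0,0],[0,0,0],[0,0,0]],"translation":[[-3.5,3,0],[-3.5,3,40],[-3.5,3,80],[-3.5,3,117.5],[-3.5,3,117.5]],"hand":[1,1,1,1,1]}'
python3 -m jog '{"delta_rot":[[0,0,0],[0,0,0],[0,0,0],[0,0,0],[0,0,0]],"translation":[[0,0,0],[0,0,0],[0,0,0],[0,0,0],[0,0,0]],"hand":[-1,-1,-1,-1,-1]}'
python3 -m jog '{"delta_rot":[[0,0,0],[0,0,0],[0,0,0],[0,0,0],[0,0,0]],"translation":[[0,0,0],[0,0,0],[0,0,0],[0,0,-40],[0,0,-80]],"hand":[-1,-1,-1,-1,-1]}'
python3 - <<'E'
from h import *
# slots: tray centre +-25 along 109 deg
u=np.array([np.cos(np.radians(109)),np.sin(np.radians(109))]); c=np.array([604.5,256.7]); print(c+25*u,c-25*u)
a=c+25*u
plan((450,-200,160,18.5),(*a,140,109),(*a,27,109))
E
```

```text
t: 1.65
ee_pos: [410.8, -279.0, 19.6]
orientation: [-3.096, -0.5, 0.009]
ft_force: [-1.3, 0.8, 0.0]
width: 87.6
t: 2.15
ee_pos: [415.0, -279.3, 24.2]
orientation: [3.099, 0.505, 0.002]
ft_force: [0.8, 0.1, 0.4]
width: 51.4
t: 2.65
ee_pos: [413.3, -278.1, 102.7]
orientation: [-3.098, -0.504, 0.005]
ft_force: [0.4, -0.2, -0.3]
width: 27.9
[596.36079614 280.33796439] [612.63920386 233.06203561]
now [ 413.3 -278.1  102.7   18.5] t 2.6 w 27.9 tilt [-0.004  0.002] q6 0.63
(450, -200, 160, 18.5) T [59.6,-62.4,-57.3] rz -0.000
(np.float64(596.3607961385711), np.float64(280.3379643899829), 140, 109) T [97.1,-136.4,6.7] rz -0.527
   .. T [152.4,-69.1,6.7] rz -0.527
   .. T [166.5,16.9,6.7] rz -0.527
(np.float64(596.3607961385711), np.float64(280.3379643899829), 27, 109) T [0.0,0.0,113.0] rz -0.000
```

```bash
python3 -m jog '{"delta_rot":[[0,0,0],[0,0,0],[0,0,0],[0,0,0],[0,0,0]],"translation":[[20,-21,-19],[40,-42,-38],[60,-62,-57],[60,-62,-57],[60,-62,-57]],"hand":[-1,-1,-1,-1,-1]}'
python3 - <<'E'
from h import *
plan()
for n in ("scene","top"):
    im=optics.get_image(n); u,v=w2p(n,get_obs()["ee_pos"]).astype(int); print(u,v)
    crop(im,"g_"+n,u-55,v-50,110,100,4)
a=cv2.imread("pics/g_scene.png");b=cv2.imread("pics/g_top.png");cv2.imwrite("pics/g1.png",a)
print(w2p("scene",np.array(get_obs()["ee_pos"])-[0,0,22]))
E
```

```text
t: 3.15
ee_pos: [451.7, -200.8, 160.2]
orientation: [3.1, 0.508, 0.0]
ft_force: [-0.8, -1.2, -1.5]
width: 27.5
now [ 451.7 -200.8  160.2   18.6] t 3.1 w 27.5 tilt [ 0. -0.] q6 0.80
211 213
350 232
[212.67494215 221.47451529]
```

View pics/g1.png

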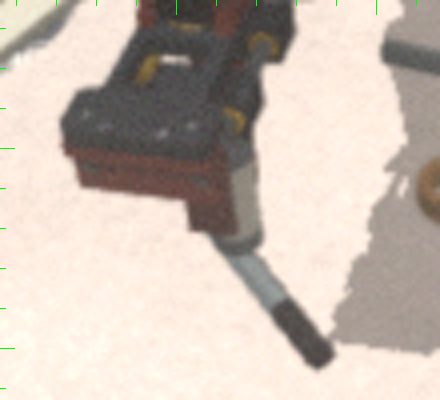

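The scene crop shows the glue stick held upright. Its lower edge is at v≈225 px, and a 22 mm overhang predicts ~225, so the grasp height is as planned. Carrying it to the square tray.

```bash
python3 -m jog '{"delta_rot":[[0,0,-0.13],[0,0,-0.26],[0,0,-0.39],[0,0,-0.527],[0,0,-0.527]],"translation":[[24,-34,2],[48,-68,3],[73,-102,5],[97,-136,7],[97,-136,7]],"hand":[-1,-1,-1,-1,-1]}'
python3 -m jog '{"delta_rot":[[0,0,-0.13],[0,0,-0.26],[0,0,-0.39],[0,0,-0.527],[0,0,-0.527]],"translation":[[38,-17,2],[76,-35,3],[114,-52,5],[152,-69,7],[152,-69,7]],"hand":[-1,-1,-1,-1,-1]}'
python3 -m jog '{"delta_rot":[[0,0,-0.13],[0,0,-0.26],[0,0,-0.39],[0,0,-0.527],[0,0,-0.527]],"translation":[[41,4,2],[83,8,3],[124,13,5],[166,17,7],[166,17,7]],"hand":[-1,-1,-1,-1,-1]}'
python3 - <<'E'
from h import *
plan((596.4,280.3,60,109),(596.4,280.3,27,109))
E
```

```text
t: 3.75
ee_pos: [500.8, -38.7, 152.0]
orientation: [-2.857, -1.303, 0.002]
ft_force: [-0.7, -0.5, 0.7]
width: 27.6
t: 4.25
ee_pos: [550.1, 120.5, 145.1]
orientation: [-2.421, -2.001, -0.0]
ft_force: [0.4, -0.6, -0.9]
width: 27.8
t: 4.75
ee_pos: [599.0, 279.8, 138.0]
orientation: [-1.819, -2.561, -0.001]
ft_force: [0.0, -0.6, 0.0]
width: 27.5
now [599.  279.8 138.  109.2] t 4.8 w 27.5 tilt [0.    0.001] q6 0.08
(596.4, 280.3, 60, 109) T [1.3,-2.3,78.0] rz 0.004
(596.4, 280.3, 27, 109) T [0.0,0.0,33.0] rz -0.000
```

```bash
Z='[0,0,0]'
python3 -m jog '{"delta_rot":[[0,0,0],[0,0,0],[0,0,0],[0,0,0],[0,0,0]],"translation":[[1.3,-2.3,10],[1.3,-2.3,40],[1.3,-2.3,70],[1.3,-2.3,78],[1.3,-2.3,78]],"hand":[-1,-1,-1,-1,-1]}'
python3 -m jog '{"delta_rot":[[0,0,0],[0,0,0],[0,0,0],[0,0,0],[0,0,0]],"translation":[[0,0,10],[0,0,20],[0,0,27],[0,0,31],[0,0,32]],"hand":[-1,-1,-1,-1,-1]}'
python3 -m jog '{"delta_rot":[[0,0,0],[0,0,0]],"translation":[[0,0,0],[0,0,0]],"hand":[-1,-1]}'
python3 -c "
from h import *
plan()"
```

```text
t: 5.25
ee_pos: [593.6, 275.9, 59.3]
orientation: [-1.825, -2.554, 0.006]
ft_force: [0.0, 0.4, 0.1]
width: 27.7
t: 5.75
ee_pos: [594.8, 278.4, 28.7]
orientation: [-1.822, -2.559, 0.001]
ft_force: [0.1, 0.0, -0.2]
width: 27.6
t: 5.95
ee_pos: [595.3, 278.7, 29.5]
orientation: [1.822, 2.559, 0.001]
ft_force: [0.2, -0.9, -0.6]
width: 27.8
now [595.3 278.7  29.5 109.1] t 6.0 w 27.8 tilt [0.001 0.   ] q6 0.09
```

```bash
python3 -m jog '{"delta_rot":[[0,0,0],[0,0,0],[0,0,0],[0,0,0]],"translation":[[0,0,1],[0,0,2],[0,0,3],[0,0,3]],"hand":[-1,-1,-1,-1]}'
python3 -m jog '{"delta_rot":[[0,0,0],[0,0,0],[0,0,0],[0,0,0],[0,0,0]],"translation":[[0,0,0],[0,0,0],[0,0,0],[0,0,0],[0,0,0]],"hand":[0.05,0.05,0.05,0.05,0.05]}'
python3 -m jog '{"delta_rot":[[0,0,0],[0,0,0],[0,0,0],[0,0,0],[0,0,0]],"translation":[[0,0,0],[0,0,-20],[0,0,-60],[0,0,-110],[0,0,-130]],"hand":[0.05,0.05,0.05,0.05,0.05]}'
python3 -c "
from h import *
plan((388.4,264.9,140,109),(388.4,264.9,22,109))"
```

```text
t: 6.35
ee_pos: [595.3, 278.6, 27.2]
orientation: [1.822, 2.559, 0.0]
ft_force: [-3.0, -1.5, 8.2]
width: 27.7
t: 6.85
ee_pos: [595.0, 278.4, 26.0]
orientation: [-1.823, -2.559, 0.0]
ft_force: [0.3, 0.1, 0.0]
width: 46.1
t: 7.35
ee_pos: [597.1, 279.4, 160.9]
orientation: [1.821, 2.556, 0.008]
ft_force: [1.1, 0.3, 0.7]
width: 45.9
now [597.1 279.4 160.9 109.1] t 7.3 w 45.9 tilt [0.006 0.002] q6 0.09
(388.4, 264.9, 140, 109) T [27.3,-101.0,10.4] rz 0.001
   .. T [27.2,-101.0,10.4] rz 0.001
(388.4, 264.9, 22, 109) T [0.0,0.0,118.0] rz -0.000
```

```bash
python3 -m jog '{"delta_rot":[[0,0,0],[0,0,0],[0,0,0],[0,0,0],[0,0,0]],"translation":[[12,-45,4],[24,-90,9],[36,-135,14],[48,-180,19],[54.5,-202,21]],"hand":[1,1,1,1,1]}'
python3 -m jog '{"delta_rot":[[0,0,0],[0,0,0],[0,0,0]],"translation":[[0,0,0],[0,0,0],[0,0,0]],"hand":[1,1,1]}'
python3 -c "
from h import *
plan((388.4,264.9,22,109))"
```

```text
t: 7.85
ee_pos: [382.2, 262.5, 134.6]
orientation: [-1.821, -2.558, 0.005]
ft_force: [-0.4, -0.2, 0.2]
width: 82.7
t: 8.15
ee_pos: [388.2, 264.6, 135.7]
orientation: [1.822, 2.558, 0.003]
ft_force: [-0.2, -0.0, -0.3]
width: 87.9
now [388.2 264.6 135.7 109.1] t 8.2 w 87.9 tilt [0.002 0.001] q6 0.24
(388.4, 264.9, 22, 109) T [0.2,0.3,113.7] rz 0.001
```

```bash
python3 -m jog '{"delta_rot":[[0,0,0],[0,0,0],[0,0,0],[0,0,0],[0,0,0]],"translation":[[0,0,40],[0,0,80],[0,0,105],[0,0,113],[0,0,113]],"hand":[1,1,1,1,1]}'
python3 -m jog '{"delta_rot":[[0,0,0],[0,0,0],[0,0,0],[0,0,0],[0,0,0]],"translation":[[0,0,0],[0,0,0],[0,0,0],[0,0,0],[0,0,0]],"hand":[-1,-1,-1,-1,-1]}'
python3 -m jog '{"delta_rot":[[0,0,0],[0,0,0],[0,0,0],[0,0,0],[0,0,0]],"translation":[[0,0,0],[0,0,0],[0,0,0],[0,0,0],[0,0,0]],"hand":[-1,-1,-1,-1,-1]}'
python3 -m jog '{"delta_rot":[[0,0,0],[0,0,0],[0,0,0],[0,0,0],[0,0,0]],"translation":[[0,0,-20],[0,0,-60],[0,0,-100],[0,0,-130],[0,0,-130]],"hand":[-1,-1,-1,-1,-1]}'
python3 -c "
from h import *
plan((612.6,233.1,152,109),(612.6,233.1,30,109))"
```

```text
t: 8.65
ee_pos: [386.8, 263.7, 21.3]
orientation: [-1.823, -2.558, 0.002]
ft_force: [0.5, 0.6, 0.3]
width: 87.9
t: 9.15
ee_pos: [386.6, 264.1, 22.7]
orientation: [1.822, 2.559, 0.001]
ft_force: [-0.2, -0.6, -0.0]
width: 51.2
t: 9.65
ee_pos: [386.5, 264.0, 22.2]
orientation: [1.823, 2.559, 0.0]
ft_force: [0.5, -0.9, 1.1]
width: 27.4
t: 10.15
ee_pos: [388.4, 265.2, 155.7]
orientation: [1.821, 2.557, 0.01]
ft_force: [0.3, -0.0, -0.4]
width: 28.0
now [388.4 265.2 155.7 109.1] t 10.2 w 28.0 tilt [0.006 0.004] q6 0.24
(612.6, 233.1, 152, 109) T [-51.8,100.7,1.9] rz 0.001
   .. T [-51.8,100.7,1.9] rz 0.001
(612.6, 233.1, 30, 109) T [0.0,0.0,122.0] rz -0.000
```

```bash
python3 -m jog '{"delta_rot":[[0,0,0],[0,0,0],[0,0,0],[0,0,0],[0,0,0]],"translation":[[-21,40,0],[-42,81,0],[-62,121,0],[-83,161,0],[-103.6,201.4,3.7]],"hand":[-1,-1,-1,-1,-1]}'
python3 -m jog '{"delta_rot":[[0,0,0],[0,0,0],[0,0,0]],"translation":[[0,0,0],[0,0,0],[0,0,0]],"hand":[-1,-1,-1]}'
python3 -c "
from h import *
plan((612.6,233.1,30,109))"
```

```text
t: 10.65
ee_pos: [611.7, 231.1, 146.9]
orientation: [-1.822, -2.558, 0.002]
ft_force: [0.3, -0.0, 0.5]
width: 27.6
t: 10.95
ee_pos: [608.7, 231.6, 147.1]
orientation: [-1.821, -2.558, 0.004]
ft_force: [-0.0, -0.2, 0.1]
width: 27.8
now [608.7 231.6 147.1 109.1] t 10.9 w 27.8 tilt [-0.003 -0.001] q6 0.01
(612.6, 233.1, 30, 109) T [0.1,4.2,117.1] rz 0.002
```

```bash
python3 -m jog '{"delta_rot":[[0,0,0],[0,0,0],[0,0,0],[0,0,0],[0,0,0]],"translation":[[0,4,20],[0,4,60],[0,4,95],[0,4,112],[0,4,116]],"hand":[-1,-1,-1,-1,-1]}'
python3 -m jog '{"delta_rot":[[0,0,0],[0,0,0],[0,0,0],[0,0,0],[0,0,0]],"translation":[[0,0,0],[0,0,0],[0,0,1],[0,0,2],[0,0,3]],"hand":[-1,-1,-1,-1,-1]}'
python3 -m jog '{"delta_rot":[[0,0,0],[0,0,0]],"translation":[[0,0,1],[0,0,1]],"hand":[-1,-1]}'
```

```text
t: 11.45
ee_pos: [612.0, 233.0, 30.5]
orientation: [-1.82, -2.558, 0.005]
ft_force: [0.8, 0.9, -1.0]
width: 27.7
t: 11.95
ee_pos: [614.8, 233.3, 30.2]
orientation: [1.822, 2.558, 0.002]
ft_force: [0.4, 0.1, -0.2]
width: 27.6
t: 12.15
ee_pos: [614.3, 233.1, 28.4]
orientation: [-1.823, -2.559, 0.0]
ft_force: [-0.0, -0.2, -0.4]
width: 27.9
```

```bash
python3 -m jog '{"delta_rot":[[0,0,0],[0,0,0],[0,0,0],[0,0,0]],"translation":[[0,0,1],[0,0,1],[0,0,2],[0,0,2]],"hand":[-1,-1,-1,-1]}'
python3 -m jog '{"delta_rot":[[0,0,0],[0,0,0],[0,0,0],[0,0,0],[0,0,0]],"translation":[[0,0,0],[0,0,0],[0,0,0],[0,0,0],[0,0,0]],"hand":[0.05,0.05,0.05,0.05,0.05]}'
python3 -m jog '{"delta_rot":[[0,0,0],[0,0,0],[0,0,0],[0,0,0],[0,0,0]],"translation":[[0,0,0],[0,0,-20],[0,0,-60],[0,0,-110],[0,0,-130]],"hand":[0.05,0.05,0.05,0.05,0.05]}'
python3 -c "
from h import *
plan((409.4,121.1,80,7.8),(409.4,121.1,2,7.8))"
```

```text
t: 12.55
ee_pos: [614.3, 233.1, 26.3]
orientation: [-1.823, -2.559, 0.0]
ft_force: [-0.5, 0.3, 0.1]
width: 27.8
t: 13.05
ee_pos: [614.4, 233.2, 26.5]
orientation: [1.822, 2.559, 0.0]
ft_force: [-0.3, -0.4, 0.8]
width: 46.2
t: 13.55
ee_pos: [616.5, 233.9, 161.2]
orientation: [1.82, 2.556, 0.008]
ft_force: [1.1, -0.1, 1.1]
width: 46.0
now [616.5 233.9 161.2 109.1] t 13.6 w 46.0 tilt [0.006 0.002] q6 0.01
(409.4, 121.1, 80, 7.8) T [-13.0,-77.5,27.1] rz 0.589
   .. T [-53.9,-57.2,27.1] rz 0.589
   .. T [-76.6,-17.7,27.1] rz 0.589
(409.4, 121.1, 2, 7.8) T [0.0,0.0,78.0] rz -0.000
```

```bash
python3 -m jog '{"delta_rot":[[0,0,0.147],[0,0,0.294],[0,0,0.441],[0,0,0.589],[0,0,0.589]],"translation":[[-3,-19,0],[-6,-39,0],[-10,-58,0],[-13,-78,0],[-13,-78,0]],"hand":[0,0,0,0,0]}'
python3 -m jog '{"delta_rot":[[0,0,0.147],[0,0,0.294],[0,0,0.441],[0,0,0.589],[0,0,0.589]],"translation":[[-13,-14,7],[-27,-29,15],[-40,-43,23],[-54,-57,30],[-54,-57,30]],"hand":[0,0,0,0,0]}'
python3 -m jog '{"delta_rot":[[0,0,0.147],[0,0,0.294],[0,0,0.441],[0,0,0.589],[0,0,0.589]],"translation":[[-19,-4,12],[-38,-9,25],[-57,-13,38],[-77,-18,50],[-77,-18,50]],"hand":[0,0,0,0,0]}'
python3 - <<'E'
from h import *
plan((409.4,121.1,30,7.8),(409.4,121.1,2.5,7.8))
im=optics.get_image("scene")
crop(im,"s2",230,95,170,150,4)
E
```

```text
t: 14.05
ee_pos: [542.7, 194.4, 156.4]
orientation: [-2.488, -1.917, 0.003]
ft_force: [-0.2, 0.4, 0.2]
width: 43.7
t: 14.55
ee_pos: [474.2, 156.8, 125.6]
orientation: [-2.936, -1.117, 0.005]
ft_force: [0.0, 0.0, -0.1]
width: 43.7
t: 15.05
ee_pos: [405.1, 119.4, 75.6]
orientation: [3.133, 0.221, -0.006]
ft_force: [0.1, -0.8, -0.1]
width: 43.7
now [405.1 119.4  75.6   8.1] t 15.1 w 43.7 tilt [-0.003 -0.001] q6 1.69
(409.4, 121.1, 30, 7.8) T [4.5,-1.0,45.6] rz 0.005
(409.4, 121.1, 2.5, 7.8) T [0.0,0.0,27.5] rz -0.000
```

View pics/s2.png

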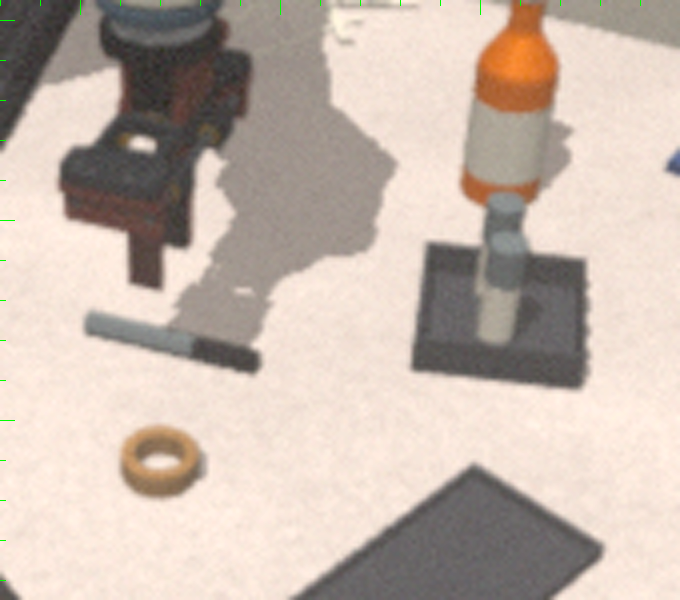

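Both glue sticks stand upright in the square tray (crop (497,290) and (505,240)). The gripper is above the left marker. Descending to grip it.

```bash
python3 -m jog '{"delta_rot":[[0,0,0],[0,0,0],[0,0,0],[0,0,0],[0,0,0]],"translation":[[4.5,-1,20],[4.5,-1,40],[4.5,-1,60],[4.5,-1,70],[4.5,-1,72]],"hand":[0,0,0,0,0]}'
python3 -m jog '{"delta_rot":[[0,0,0],[0,0,0],[0,0,0],[0,0,0],[0,0,0]],"translation":[[0,0,0],[0,0,0],[0,0,0],[0,0,0],[0,0,0]],"hand":[0,-1,-1,-1,-1]}'
python3 -m jog '{"delta_rot":[[0,0,0],[0,0,0],[0,0,0],[0,0,0]],"translation":[[0,0,0],[0,0,0],[0,0,0],[0,0,0]],"hand":[-1,-1,-1,-1]}'
python3 -m jog '{"delta_rot":[[0,0,0],[0,0,0],[0,0,0],[0,0,0],[0,0,0]],"translation":[[0,0,-20],[0,0,-50],[0,0,-80],[0,0,-80],[0,0,-80]],"hand":[-1,-1,-1,-1,-1]}'
python3 -c "
from h import *
plan((644.7,-0.4,80,72.4),(644.7,-0.4,7,72.4))"
```

```text
t: 15.6
ee_pos: [412.2, 122.1, 4.0]
orientation: [-3.134, -0.221, -0.0]
ft_force: [0.6, -1.2, -0.3]
width: 43.5
t: 16.1
ee_pos: [411.2, 121.6, 4.9]
orientation: [-3.134, -0.215, -0.001]
ft_force: [-0.9, -0.2, 4.0]
width: 17.2
t: 16.5
ee_pos: [411.2, 121.6, 4.9]
orientation: [-3.134, -0.215, -0.001]
ft_force: [-0.6, -0.3, 5.7]
width: 17.3
t: 17.0
ee_pos: [411.2, 121.6, 84.8]
orientation: [-3.134, -0.215, -0.003]
ft_force: [-0.1, -0.0, -0.1]
width: 16.8
now [411.2 121.6  84.8   7.8] t 17.0 w 16.8 tilt [0.002 0.   ] q6 1.69
(644.7, -0.4, 80, 72.4) T [107.3,76.4,2.4] rz -0.563
   .. T [50.0,121.9,2.4] rz -0.563
(644.7, -0.4, 7, 72.4) T [0.0,0.0,73.0] rz -0.000
```

```bash
python3 -m jog '{"delta_rot":[[0,0,-0.14],[0,0,-0.28],[0,0,-0.42],[0,0,-0.563],[0,0,-0.563]],"translation":[[27,19,0],[54,38,0],[80,57,0],[107,76,0],[107,76,0]],"hand":[-1,-1,-1,-1,-1]}'
python3 -m jog '{"delta_rot":[[0,0,-0.14],[0,0,-0.28],[0,0,-0.42],[0,0,-0.563],[0,0,-0.563]],"translation":[[12,30,2],[25,61,3],[37,91,4],[50,122,4],[50,122,4]],"hand":[-1,-1,-1,-1,-1]}'
python3 -m jog '{"delta_rot":[[0,0,0],[0,0,0]],"translation":[[0,0,0],[0,0,0]],"hand":[-1,-1]}'
python3 -c "
from h import *
plan((644.7,-0.4,10,72.4))"
```

```text
t: 17.5
ee_pos: [530.2, 59.4, 83.2]
orientation: [2.95, 1.079, 0.002]
ft_force: [-0.1, 0.2, -0.6]
width: 17.4
t: 18.0
ee_pos: [646.1, -1.6, 78.9]
orientation: [2.535, 1.854, 0.001]
ft_force: [1.0, -0.4, -1.1]
width: 16.7
t: 18.2
ee_pos: [641.7, 0.4, 79.1]
orientation: [-2.536, -1.851, 0.004]
ft_force: [-0.9, 0.3, -0.1]
width: 16.9
now [6.417e+02 4.000e-01 7.910e+01 7.220e+01] t 18.2 w 16.9 tilt [-0.004  0.   ] q6 0.29
(644.7, -0.4, 10, 72.4) T [0.1,3.1,69.1] rz -0.003
```

```bash
python3 -m jog '{"delta_rot":[[0,0,0],[0,0,0],[0,0,0],[0,0,0],[0,0,0]],"translation":[[0,3,20],[0,3,40],[0,3,55],[0,3,62],[0,3,62]],"hand":[-1,-1,-1,-1,-1]}'
python3 -m jog '{"delta_rot":[[0,0,0],[0,0,0],[0,0,0],[0,0,0],[0,0,0]],"translation":[[0,0,0],[0,0,2],[0,0,4],[0,0,6],[0,0,6]],"hand":[-1,-1,-1,-1,-1]}'
python3 -m jog '{"delta_rot":[[0,0,0]],"translation":[[0,0,0]],"hand":[-1]}'
```

```text
t: 18.7
ee_pos: [645.6, -0.8, 17.4]
orientation: [-2.535, -1.853, 0.003]
ft_force: [-0.3, 0.4, 0.4]
width: 17.1
t: 19.2
ee_pos: [646.8, -1.3, 12.4]
orientation: [-2.536, -1.854, 0.0]
ft_force: [-0.3, -0.1, 0.2]
width: 17.5
t: 19.3
ee_pos: [646.9, -1.2, 12.5]
orientation: [-2.536, -1.854, -0.0]
ft_force: [-0.6, -0.3, 1.1]
width: 17.5
```

```bash
python3 -m jog '{"delta_rot":[[0,0,0],[0,0,0],[0,0,0],[0,0,0],[0,0,0]],"translation":[[0,1.5,1],[0,-1.5,2],[0,-1.5,3],[0,-1.5,3.5],[0,-1.5,3.5]],"hand":[-1,-1,-1,-1,-1]}'
python3 -m jog '{"delta_rot":[[0,0,0],[0,0,0],[0,0,0],[0,0,0]],"translation":[[0,0,0],[0,0,0],[0,0,0],[0,0,0]],"hand":[-0.42,-0.42,-0.42,-0.42]}'
python3 -m jog '{"delta_rot":[[0,0,0],[0,0,0],[0,0,0],[0,0,0],[0,0,0]],"translation":[[0,0,-10],[0,0,-30],[0,0,-60],[0,0,-80],[0,0,-80]],"hand":[-0.42,-0.42,-0.42,-0.42,-0.42]}'
python3 -c "
from h import *
plan((409.3,-127.3,80,153.4),(409.3,-127.3,4,153.4))
im=optics.get_image('top'); crop(im,'t2',170,130,220,150,3.6)"
```

```text
t: 19.8
ee_pos: [645.4, -0.7, 9.0]
orientation: [-2.536, -1.854, 0.0]
ft_force: [-1.4, -0.4, 0.2]
width: 17.1
t: 20.2
ee_pos: [645.5, -0.7, 9.0]
orientation: [2.536, 1.854, 0.0]
ft_force: [0.0, -0.4, 0.2]
width: 25.5
t: 20.7
ee_pos: [647.8, -0.8, 92.8]
orientation: [2.533, 1.852, 0.008]
ft_force: [-0.1, -0.0, 1.1]
width: 25.5
now [647.8  -0.8  92.8  72.4] t 20.7 w 25.5 tilt [ 0.006 -0.   ] q6 0.29
(409.3, -127.3, 80, 153.4) T [-64.3,-63.0,4.3] rz -0.472
   .. T [-28.7,-85.3,4.3] rz -0.472
   .. T [13.2,-89.0,4.3] rz -0.472
(409.3, -127.3, 4, 153.4) T [0.0,0.0,76.0] rz -0.000
```

View pics/t2.png

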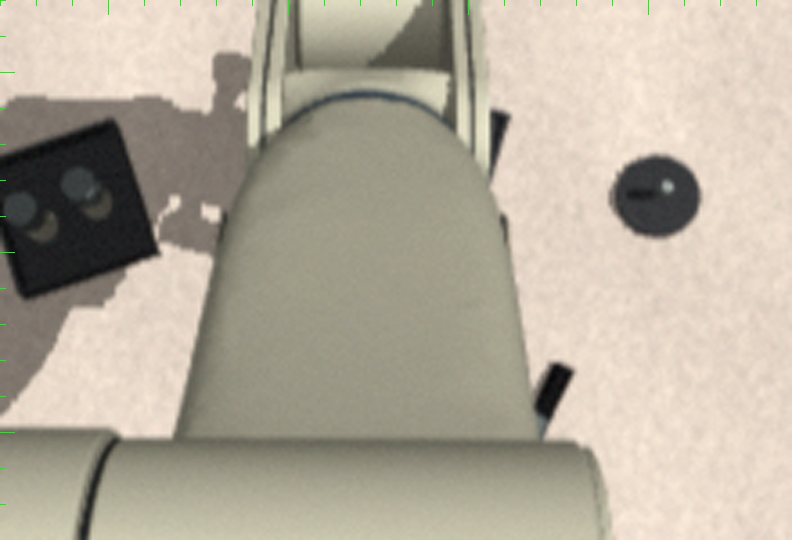

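The arm hides the pen tray in the top view. The glue sticks are in their tray at about (20,210) and (78,185) in the crop. Going on to the right marker.

```bash
python3 -m jog '{"delta_rot":[[0,0,-0.118],[0,0,-0.236],[0,0,-0.354],[0,0,-0.472],[0,0,-0.472]],"translation":[[-16,-16,0],[-32,-32,0],[-48,-47,0],[-64,-63,0],[-64,-63,0]],"hand":[0,0,0,0,0]}'
python3 -m jog '{"delta_rot":[[0,0,-0.118],[0,0,-0.236],[0,0,-0.354],[0,0,-0.472],[0,0,-0.472]],"translation":[[-7,-21,0],[-14,-43,0],[-21,-64,0],[-29,-85,0],[-29,-85,0]],"hand":[0,0,0,0,0]}'
python3 -m jog '{"delta_rot":[[0,0,-0.118],[0,0,-0.236],[0,0,-0.354],[0,0,-0.472],[0,0,-0.472]],"translation":[[3,-22,5],[6,-45,10],[9,-67,14],[13,-89,14],[13,-89,14]],"hand":[0,0,0,0,0]}'
python3 - <<'E'
from h import *
im=optics.get_image("scene")
plan((409.3,-127.3,4,153.4))
crop(im,"s3",180,150,220,160,3.6)
E
```

```text
t: 21.25
ee_pos: [562.4, -43.3, 87.5]
orientation: [-2.029, -2.393, 0.005]
ft_force: [-0.3, -0.9, 0.7]
width: 43.9
t: 21.75
ee_pos: [484.9, -85.4, 88.2]
orientation: [-1.417, -2.801, 0.001]
ft_force: [0.2, -0.2, 0.0]
width: 43.9
t: 22.25
ee_pos: [406.5, -127.6, 74.4]
orientation: [-0.726, -3.055, -0.0]
ft_force: [0.4, 0.5, 1.0]
width: 43.9
now [ 408.2 -127.6   74.8  153.1] t 22.3 w 43.8 tilt [0. 0.] q6 -1.43
(409.3, -127.3, 4, 153.4) T [-0.9,0.8,70.8] rz -0.005
```

View pics/s3.png

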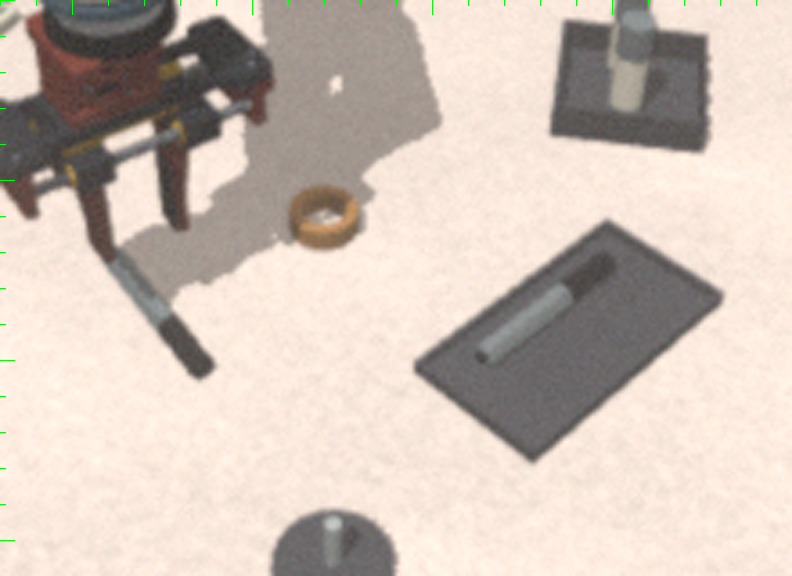

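Marker A lies flat along the tray in its near half, from crop (483,355) to (612,265), and the far half is free. The gripper is above the right marker. Gripping it.

```bash
python3 -m jog '{"delta_rot":[[0,0,0],[0,0,0],[0,0,0],[0,0,0],[0,0,0]],"translation":[[-1,1,20],[-1,1,40],[-1,1,60],[-1,1,68],[-1,1,70.5]],"hand":[0,0,0,0,0]}'
python3 -m jog '{"delta_rot":[[0,0,0],[0,0,0],[0,0,0],[0,0,0],[0,0,0]],"translation":[[0,0,0],[0,0,0],[0,0,0],[0,0,0],[0,0,0]],"hand":[0,-1,-1,-1,-1]}'
python3 -m jog '{"delta_rot":[[0,0,0],[0,0,0],[0,0,0],[0,0,0]],"translation":[[0,0,0],[0,0,0],[0,0,0],[0,0,0]],"hand":[-1,-1,-1,-1]}'
python3 -m jog '{"delta_rot":[[0,0,0],[0,0,0],[0,0,0],[0,0,0],[0,0,0]],"translation":[[0,0,-20],[0,0,-50],[0,0,-80],[0,0,-80],[0,0,-80]],"hand":[-1,-1,-1,-1,-1]}'
python3 -c "
from h import *
plan((684.7,-13,80,72.4),(684.7,-13,9,72.4))"
```

```text
t: 22.8
ee_pos: [409.9, -126.7, 3.7]
orientation: [-0.723, -3.057, -0.0]
ft_force: [-0.4, 0.3, -0.6]
width: 43.9
t: 23.3
ee_pos: [409.3, -127.2, 4.9]
orientation: [0.721, 3.057, -0.0]
ft_force: [-0.2, 1.1, 3.9]
width: 16.9
t: 23.7
ee_pos: [409.3, -127.2, 4.9]
orientation: [0.721, 3.057, -0.0]
ft_force: [0.1, 0.5, 6.5]
width: 17.1
t: 24.2
ee_pos: [409.2, -127.2, 84.8]
orientation: [0.72, 3.056, -0.0]
ft_force: [-1.1, 0.8, -1.1]
width: 17.1
now [ 409.2 -127.2   84.8  153.5] t 24.2 w 17.1 tilt [ 0.002 -0.001] q6 -1.44
(684.7, -13, 80, 72.4) T [-65.2,75.1,1.6] rz 0.472
   .. T [-23.9,96.5,1.6] rz 0.472
   .. T [22.5,96.8,1.6] rz 0.472
(684.7, -13, 9, 72.4) T [0.0,0.0,71.0] rz -0.000
```

```bash
python3 -m jog '{"delta_rot":[[0,0,0.118],[0,0,0.236],[0,0,0.354],[0,0,0.472],[0,0,0.472]],"translation":[[-16,19,0],[-32,37,0],[-49,56,0],[-65,75,0],[-65,75,0]],"hand":[-1,-1,-1,-1,-1]}'
python3 -m jog '{"delta_rot":[[0,0,0.118],[0,0,0.236],[0,0,0.354],[0,0,0.472],[0,0,0.472]],"translation":[[-6,24,0],[-12,48,0],[-18,72,0],[-24,96.5,0],[-24,96.5,0]],"hand":[-1,-1,-1,-1,-1]}'
python3 -m jog '{"delta_rot":[[0,0,0.118],[0,0,0.236],[0,0,0.354],[0,0,0.472],[0,0,0.472]],"translation":[[6,24,0],[11,48,0],[17,72,0],[22.5,97,0],[22.5,97,0]],"hand":[-1,-1,-1,-1,-1]}'
python3 -m jog '{"delta_rot":[[0,0,0],[0,0,0]],"translation":[[0,0,0],[0,0,0]],"hand":[-1,-1]}'
python3 -c "
from h import *
plan((684.7,-13,16,72.4))"
```

```text
t: 24.7
ee_pos: [502.6, -88.2, 83.2]
orientation: [1.416, 2.804, 0.0]
ft_force: [-1.1, -1.4, -1.1]
width: 17.1
t: 25.2
ee_pos: [593.7, -50.4, 83.2]
orientation: [2.031, 2.397, 0.0]
ft_force: [0.0, -0.3, -0.3]
width: 17.1
t: 25.7
ee_pos: [685.2, -12.7, 83.2]
orientation: [-2.534, -1.857, 0.0]
ft_force: [0.7, -0.3, -0.6]
width: 16.8
t: 25.9
ee_pos: [682.2, -13.6, 83.4]
orientation: [-2.532, -1.856, 0.004]
ft_force: [0.3, -0.5, 0.5]
width: 16.9
now [682.2 -13.6  83.4  72.5] t 25.9 w 16.9 tilt [-0.003 -0.   ] q6 0.27
(684.7, -13, 16, 72.4) T [1.4,2.2,67.4] rz 0.002
```

```bash
python3 -m jog '{"delta_rot":[[0,0,0],[0,0,0],[0,0,0],[0,0,0],[0,0,0]],"translation":[[1,1,20],[1,1,40],[1,1,60],[1,1,66],[1,1,66]],"hand":[-1,-1,-1,-1,-1]}'
python3 -m jog '{"delta_rot":[[0,0,0],[0,0,0],[0,0,0],[0,0,0],[0,0,0]],"translation":[[0,0,0],[0,0,2],[0,0,4],[0,0,6],[0,0,6]],"hand":[-1,-1,-1,-1,-1]}'
python3 -c "
from h import *
plan((684.7,-13,9,72.4))"
```

```text
t: 26.4
ee_pos: [684.1, -12.7, 17.5]
orientation: [-2.534, -1.854, 0.004]
ft_force: [0.5, 0.2, 0.0]
width: 17.2
t: 26.9
ee_pos: [685.6, -12.2, 12.4]
orientation: [-2.536, -1.855, 0.0]
ft_force: [-0.1, 0.4, -0.5]
width: 17.2
now [685.6 -12.2  12.4  72.4] t 26.9 w 17.2 tilt [-0.  0.] q6 0.27
(684.7, -13, 9, 72.4) T [-1.0,-0.7,3.4] rz -0.001
```

```bash
python3 -m jog '{"delta_rot":[[0,0,0],[0,0,0],[0,0,0],[0,0,0],[0,0,0]],"translation":[[0,-0.5,1],[0,-0.5,2],[0,-0.5,3],[0,-0.5,3.4],[0,-0.5,3.4]],"hand":[-1,-1,-1,-1,-1]}'
python3 -m jog '{"delta_rot":[[0,0,0],[0,0,0],[0,0,0],[0,0,0]],"translation":[[0,0,0],[0,0,0],[0,0,0],[0,0,0]],"hand":[-0.42,-0.42,-0.42,-0.42]}'
python3 -m jog '{"delta_rot":[[0,0,0],[0,0,0],[0,0,0],[0,0,0],[0,0,0]],"translation":[[0,0,-10],[0,0,-30],[0,0,-60],[0,0,-80],[0,0,-80]],"hand":[-0.42,-0.42,-0.42,-0.42,-0.42]}'
python3 -c "
from h import *
plan((464,5.9,80,72.4),(464,5.9,4,72.4))"
```

```text
t: 27.4
ee_pos: [685.2, -12.1, 9.0]
orientation: [-2.536, -1.854, 0.0]
ft_force: [0.6, 0.3, -0.2]
width: 16.9
t: 27.8
ee_pos: [685.3, -12.1, 9.1]
orientation: [2.536, 1.854, 0.0]
ft_force: [0.4, 0.2, -0.9]
width: 25.5
t: 28.3
ee_pos: [687.8, -12.2, 93.2]
orientation: [2.533, 1.852, 0.008]
ft_force: [0.8, -0.4, -0.4]
width: 25.8
now [687.8 -12.2  93.2  72.4] t 28.3 w 25.8 tilt [ 0.006 -0.   ] q6 0.27
(464, 5.9, 80, 72.4) T [-25.3,-109.4,6.6] rz -0.000
   .. T [-25.2,-109.4,6.6] rz -0.000
(464, 5.9, 4, 72.4) T [0.0,0.0,76.0] rz -0.000
```

```bash
python3 -m jog '{"delta_rot":[[0,0,0],[0,0,0],[0,0,0],[0,0,0],[0,0,0]],"translation":[[-10,-44,0],[-20,-88,0],[-30,-131,0],[-40,-175,0],[-50,-219,10]],"hand":[1,1,1,1,1]}'
python3 -m jog '{"delta_rot":[[0,0,0],[0,0,0],[0,0,0]],"translation":[[0,0,0],[0,0,0],[0,0,0]],"hand":[1,1,1]}'
python3 - <<'E'
from h import *
plan((464,5.9,4,72.4))
im=optics.get_image("scene"); crop(im,"s4",230,150,170,130,4.5)
E
```

```text
t: 28.8
ee_pos: [460.0, 6.7, 79.4]
orientation: [2.535, 1.854, 0.002]
ft_force: [-0.8, 0.2, -0.3]
width: 62.1
t: 29.1
ee_pos: [463.2, 6.5, 79.3]
orientation: [2.535, 1.854, 0.002]
ft_force: [0.7, 0.1, -0.1]
width: 85.5
now [463.2   6.5  79.3  72.4] t 29.1 w 85.5 tilt [ 0.002 -0.   ] q6 0.30
(464, 5.9, 4, 72.4) T [-0.4,1.0,75.3] rz -0.001
```

View pics/s4.png

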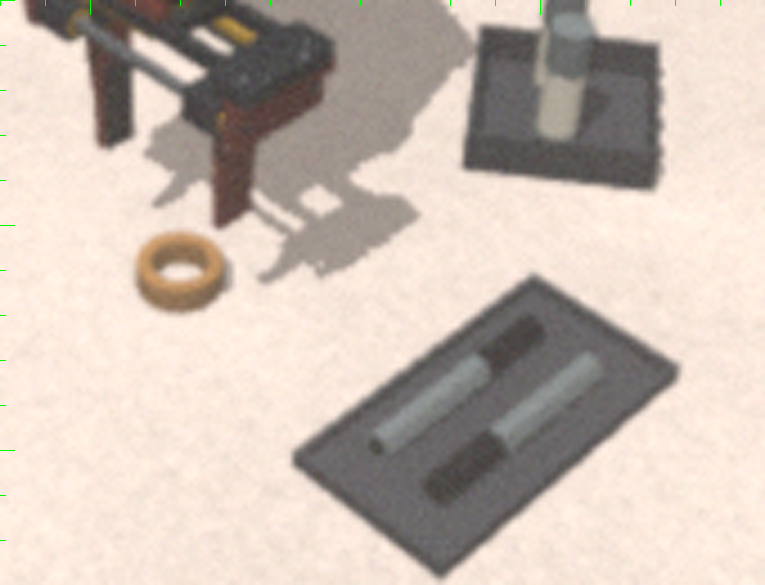

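Both markers lie flat side by side in the pen tray: crop (378,445)–(535,325) and (440,490)–(595,360). The fingers straddle the tape roll at (180,270). Now the tape.

```bash
python3 -m jog '{"delta_rot":[[0,0,0],[0,0,0],[0,0,0],[0,0,0],[0,0,0]],"translation":[[0,1,20],[0,1,40],[0,1,60],[0,1,72],[0,1,74.5]],"hand":[1,1,1,1,1]}'
python3 -m jog '{"delta_rot":[[0,0,0],[0,0,0],[0,0,0],[0,0,0],[0,0,0]],"translation":[[0,0,0],[0,0,0],[0,0,0],[0,0,0],[0,0,0]],"hand":[1,-1,-1,-1,-1]}'
python3 -m jog '{"delta_rot":[[0,0,0],[0,0,0],[0,0,0],[0,0,0]],"translation":[[0,0,0],[0,0,0],[0,0,0],[0,0,0]],"hand":[-1,-1,-1,-1]}'
python3 -m jog '{"delta_rot":[[0,0,0],[0,0,0],[0,0,0],[0,0,0],[0,0,0]],"translation":[[0,0,-20],[0,0,-50],[0,0,-85],[0,0,-85],[0,0,-85]],"hand":[-1,-1,-1,-1,-1]}'
python3 -c "
from h import *
plan((612,-243,90,72.4),(612,-243,13,72.4))"
```

```text
t: 29.65
ee_pos: [462.5, 6.2, 3.4]
orientation: [-2.535, -1.854, 0.002]
ft_force: [-0.6, -0.8, 0.4]
width: 87.7
t: 30.15
ee_pos: [462.7, 6.3, 5.0]
orientation: [2.535, 1.854, 0.001]
ft_force: [-0.1, -0.4, 0.4]
width: 59.3
t: 30.55
ee_pos: [462.7, 6.3, 4.9]
orientation: [2.536, 1.854, 0.001]
ft_force: [-0.2, 0.1, 5.7]
width: 51.3
t: 31.05
ee_pos: [462.7, 6.3, 89.9]
orientation: [2.535, 1.854, 0.002]
ft_force: [-0.4, 0.7, 0.8]
width: 51.4
now [462.7   6.3  89.9  72.4] t 31.1 w 51.4 tilt [ 0.002 -0.   ] q6 0.30
(612, -243, 90, 72.4) T [-96.1,108.9,-0.0] rz -0.000
   .. T [-96.2,108.9,-0.0] rz -0.000
(612, -243, 13, 72.4) T [0.0,0.0,77.0] rz -0.000
```

```bash
python3 -m jog '{"delta_rot":[[0,0,0],[0,0,0],[0,0,0],[0,0,0],[0,0,0]],"translation":[[-24,27,0],[-48,54,0],[-72,82,0],[-96,109,0],[-96,109,0]],"hand":[-1,-1,-1,-1,-1]}'
python3 -m jog '{"delta_rot":[[0,0,0],[0,0,0],[0,0,0],[0,0,0],[0,0,0]],"translation":[[-24,27,0],[-48,54,0],[-72,82,0],[-96,109,0],[-96,109,0]],"hand":[-1,-1,-1,-1,-1]}'
python3 -m jog '{"delta_rot":[[0,0,0],[0,0,0],[0,0,0]],"translation":[[0,0,10],[0,0,10],[0,0,10]],"hand":[-1,-1,-1]}'
python3 - <<'E'
from h import *
plan((612,-243,50,72.4),(612,-243,13,72.4))
im=optics.get_image("scene"); crop(im,"s5",210,220,130,110,5)
p=get_obs()["ee_pos"]; print(p,w2p("scene",p+[0,0,5]),w2p("scene",(612,-243,45)))
E
```

```text
t: 31.55
ee_pos: [538.9, -121.3, 88.1]
orientation: [2.538, 1.85, 0.0]
ft_force: [0.1, 0.3, -1.3]
width: 51.1
t: 32.05
ee_pos: [613.1, -245.4, 87.9]
orientation: [2.537, 1.851, -0.0]
ft_force: [0.8, -0.5, -0.5]
width: 51.1
t: 32.35
ee_pos: [610.4, -241.1, 78.2]
orientation: [-2.533, -1.854, 0.003]
ft_force: [0.8, 0.9, -1.0]
width: 50.7
now [ 610.4 -241.1   78.2   72.4] t 32.4 w 50.7 tilt [-0.003  0.001] q6 -0.09
(612, -243, 50, 72.4) T [-1.4,2.1,28.2] rz 0.000
(612, -243, 13, 72.4) T [0.0,0.0,37.0] rz -0.000
[ 610.99415538 -241.39183965   78.8546907 ] [270.72860632 281.37137313] [270.89114062 293.86413687]
```

View pics/s5.png

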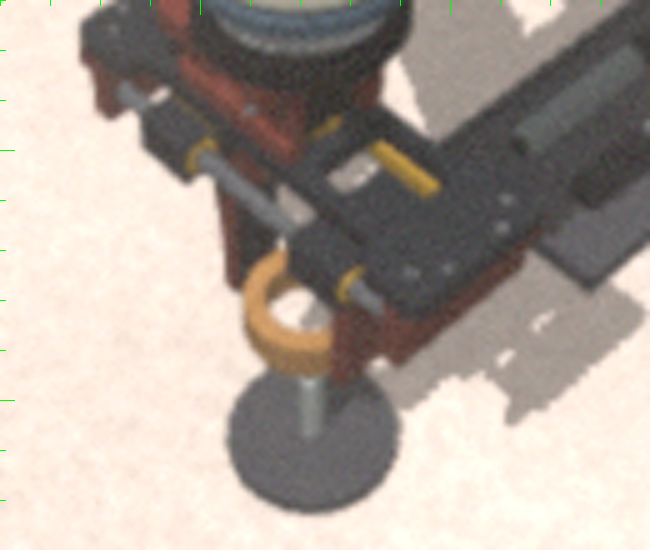

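The tape hole (crop (303,312)) sits over the pin (crop (312,435)), about 4 mm to its left, within the 11 mm clearance. I'll correct by 2.5 mm and lower it.

```bash
python3 -m jog '{"delta_rot":[[0,0,0],[0,0,0],[0,0,0],[0,0,0],[0,0,0]],"translation":[[0,2.5,0],[0,2.5,5],[0,2.5,20],[0,2.5,28],[0,2.5,28]],"hand":[-1,-1,-1,-1,-1]}'
python3 -m jog '{"delta_rot":[[0,0,0],[0,0,0],[0,0,0],[0,0,0],[0,0,0]],"translation":[[0,0,5],[0,0,12],[0,0,20],[0,0,28],[0,0,32]],"hand":[-1,-1,-1,-1,-1]}'
python3 -m jog '{"delta_rot":[[0,0,0],[0,0,0]],"translation":[[0,0,1],[0,0,1]],"hand":[-1,-1]}'
python3 -c "
from h import *
plan((613.5,-242.3,13,72.4))"
```

```text
t: 32.9
ee_pos: [612.8, -242.9, 49.3]
orientation: [-2.533, -1.852, 0.003]
ft_force: [0.2, -0.5, -0.5]
width: 51.3
t: 33.4
ee_pos: [613.8, -243.3, 18.4]
orientation: [-2.535, -1.854, 0.001]
ft_force: [0.1, 1.2, -1.1]
width: 51.2
t: 33.6
ee_pos: [614.2, -243.5, 18.4]
orientation: [-2.536, -1.854, 0.0]
ft_force: [0.5, -0.1, -0.6]
width: 51.4
now [ 614.2 -243.5   18.4   72.4] t 33.6 w 51.4 tilt [-0.  0.] q6 -0.09
(613.5, -242.3, 13, 72.4) T [0.9,-1.1,5.4] rz -0.001
```

```bash
python3 -m jog '{"delta_rot":[[0,0,0],[0,0,0],[0,0,0],[0,0,0],[0,0,0]],"translation":[[0,-1,2],[0,-1,3],[0,-1,4],[0,-1,5],[0,-1,5]],"hand":[-1,-1,-1,-1,-1]}'
python3 -m jog '{"delta_rot":[[0,0,0],[0,0,0],[0,0,0],[0,0,0]],"translation":[[0,0,0],[0,0,0],[0,0,0],[0,0,0]],"hand":[0.55,0.55,0.55,0.55]}'
python3 -m jog '{"delta_rot":[[0,0,0],[0,0,0],[0,0,0],[0,0,0],[0,0,0]],"translation":[[0,0,-20],[0,0,-60],[0,0,-100],[0,0,-140],[0,0,-180]],"hand":[0.55,0.55,0.55,0.55,0.55]}'
python3 -m jog '{"delta_rot":[[0,0,0],[0,0,0],[0,0,0],[0,0,0],[0,0,0]],"translation":[[0,-45,0],[0,-90,0],[0,-135,0],[0,-170,0],[0,-170,0]],"hand":[0.55,0.55,0.55,0.55,0.55]}'
python3 - <<'E'
from h import *
im=optics.get_image("scene"); crop(im,"s6",215,120,190,220,2.6)
im=optics.get_image("top"); crop(im,"t6",155,130,230,110,3.4)
a=cv2.imread("pics/s6.png");b=cv2.imread("pics/t6.png")
H=max(a.shape[0],300); 
cv2.imwrite("pics/t6.png",b)
plan()
E
```

```text
t: 34.1
ee_pos: [613.3, -243.2, 13.5]
orientation: [-2.536, -1.854, 0.0]
ft_force: [-0.0, -0.4, -0.4]
width: 50.8
t: 34.5
ee_pos: [613.4, -243.2, 13.7]
orientation: [2.536, 1.854, 0.0]
ft_force: [-0.3, -1.0, -0.4]
width: 68.0
t: 35.0
ee_pos: [613.1, -243.1, 195.2]
orientation: [2.536, 1.854, -0.0]
ft_force: [0.4, -1.0, 0.2]
width: 68.1
t: 35.5
ee_pos: [446.8, -189.9, 193.3]
orientation: [-2.534, -1.852, 0.003]
ft_force: [0.7, -1.2, -0.2]
width: 68.1
now [ 451.6 -191.8  194.2   72.3] t 35.6 w 68.6 tilt [ 0.001 -0.001] q6 -0.12
```

View pics/s6.png

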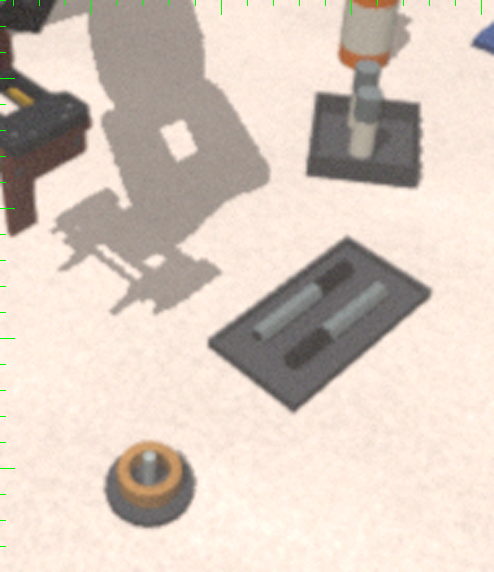

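View pics/t6.png

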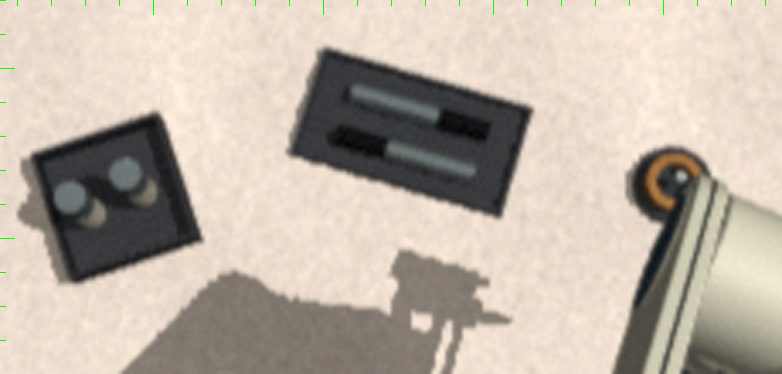

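```bash
python3 -c "
from h import *
print('tape',p2w('top',155+673/3.4,130+180/3.4,27),'pin',p2w('top',155+680/3.4,130+177/3.4,45))
print(w2p('scene',(613,-243,27)))
print(get_obs()['ft_force'],get_obs()['width']); print(ctrl.close_job())"
```

```text
tape [ 611.48967766 -240.81973367   27.        ] pin [ 610.31195555 -243.50240056   45.        ]
[271.36844029 299.22666322]
[0.90047825 0.06106092 0.44213859] 68.5948276597979
the job is handed in; nothing more can be done
None
```

I cleared up all five items and handed the job in at about 36 s of the 125 s allowed. `close_job` reports no verdict, so the checks below are mine.

- **Markers:** the last scene and top pictures show both lying flat, side by side along the pen tray. They are roughly 8 mm off its centre lengthways and about 20 mm to either side.
- **Glue sticks:** the same pictures show both upright on the square tray's floor.
- **Tape:** the pin comes through the hole and the roll lies on the spindle base. Its measured centre is about 3 mm from the pin, and the limit is 13.5 mm. The scene picture agrees to within about 2 px.
- **Gripper:** it is open (69 mm) and clear of everything, with no contact force.
- **Bottle and mouse:** the arm kept well away from both. I did not re-measure either one at the end; only the bottle's lower part was visible in the final picture.

No check failed. The only disagreements were offsets of 1–3 px (a few mm) between the two cameras, well inside what the grips and fits needed.

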